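# Make up two field kits at the gas-detector bench

## Robot

A 6-joint arm with a two-finger parallel gripper is mounted at the origin on the work surface. World frame = base frame: x ahead of the robot, y to its left, z up, the work surface at z = 0. Lengths are in m, angles in degrees, forces in N, time in s.
With the tool pointing down it reaches from about 0.4 to 0.825 m from the base axis. Payload 7 kg.
Tool frame: the origin (TCP) lies between the finger pads; the fingertips stand ctrl.nose_length ahead of it and the grasp point (between the pads) lies 2 mm behind it (ctrl.nose_length is the distance from the TCP to the fingertips, in m); z points along the fingers, y is the line along which they close (so a half turn about z gives the same grasp; the last joint's range is limited). The gripper opens to 88 mm and grips with 3 to 60 N. Pads are 19 mm wide; open, the fingers measure 130 mm over their backs; the gripper's body (78 mm by 193 mm) begins 47 mm behind the grasp point.
Start: joints at [92.424, 20.546, 0.682, 0, -70.136, -16.507], TCP at [0.164, 0.655, 0.244] pointing down, gripper open.
Joint ranges: [-176.03, 176.03], [-82.01, 121.73], [-58.28, 71.71], [-173.87, 95.51], [-174.79, -0.11], [-173.66, 173.66]. Speed limits (degrees/s): [136.94, 136.94, 172.46, 180, 180, 180].

## Interface

Orientations are given as [roll, pitch, yaw] about the fixed x, y, z axes, in that order (R = Rz(yaw) Ry(pitch) Rx(roll)).
In Python, from plant import ctrl gives the robot as it stands.
- The arm moves only by the tool apply_moves, never from a script. Its argument "commands" is a list of rows, each a list of 3 entries, a list of its own where there are three numbers: the shift along the world's x, y, z in cm, then the turn about the world's z in rad, then the closure, from 0 (fully open) to 1 (shut). In form: [[[x, y, z], turn, jaw], ...]. A call has 1 to 20 rows; each row is the pose to reach, as a shift and turn from the pose commanded when the call began; what a row does not reach only later rows make up. A row lasts 1/12 s, in which the tool goes at most 41.7 mm and 7.16 degrees, less where a joint would pass 70% of its speed; a pose out of reach is approached as far as the arm can. A call with a gripper value outside its range is refused whole. The fingers move at their own pace and stop on an object; the grip force is fixed at half the most. Time passes only in rows, so rows that repeat a pose let the fingers close. It gives the time, the measured TCP pose, the force, the opening and the grip force at its end, in the units of the state.
- ctrl.get_obs(): the state, without advancing time (a new reading comes with each control period).
- ctrl.snapshot(name): name is "scene" or "top" or "wrist"; returns a dict with "img" (420x560x3 uint8, red, green, blue), "fx", "fy", "cx", "cy" (pixels), "dist_coeffs" ([k1, k2, p1, p2, k3] as OpenCV has them; the pictures are not rectified), "T" (4x4, takes a point from camera to world coordinates). Camera axes: x right, y up, looking along -z (the intrinsics and any distortion apply to the point x, -y, -z); pixel columns grow to the right and rows downward; lengths in m; the calibration is good to about 2 mm. A picture is of the moment at which its call begins. There is no depth.
- ctrl.close_job(): hands the job in; it is judged then, once.
Trained networks look in a picture, given as the dict that the camera call returned (one of the last four; its "shot" number tells which), for a name from the list of things; names that differ only in an ending like _2 or _b are one class to them, and where a whole thing is asked for, a point or a joint stands for the part that bears it (a point fixed in the world has none). Each returns a list of dicts, best first, with "score" (0 to 1); they miss things now and then, are a little off and sometimes report something else, mostly with a low value. They report only what shows in the picture. A call takes as long as a camera call. They do not tell look-alikes from the thing itself.
- ctrl.search_frame(picture, target): "at" ([column, row] in pixels, amid what is visible of it).
- ctrl.spot_point(picture, target): "at" ([column, row] in pixels: a listed point, or the origin of a listed thing).
The state is a dict: "clock": time; "joint_pos": joint angles; "qvel": joint speeds; "tau": joint torques, N m; "tool_pos": TCP position; "orientation": TCP orientation; "force": force on the tool from outside, world axes, zero at the start; "moment": the same for the moment, N m; "opening": finger opening in m; "gripper_force": force on a finger pad.
Only numpy, scipy, OpenCV 4.12 (cv2) and the standard library are available. Lean on these libraries where they do the work, as an engineer would, in place of code of your own. Each camera call takes 0.05 s, during which the arm holds its last target. There are 200 camera calls.

## Task

Make up the two field kits from the stock standing on the bench. The square three-bay tray gets the large detector in its big bay, the battery pack in the middle-sized bay and the filter cartridge standing upright in the smallest bay (draw it straight up out of its tight foam block with small wiggles); the long two-bay tray gets the small detector in its longer bay and the round calibration cap in its square bay. Set each thing down the way up it started, resting on the floor of its bay and clear of the rims and dividers, let go of everything, and leave the brass fitting where it stands.

Things in the scene. Friction and masses are not known exactly. Their poses are not given: they have to be found in the camera images.
- large_detector_mid (a point): Large gas detector: yellow box 120 x 60 x 36 mm (x long, y wide, z up), with a wide screen and four small sensor grilles, loose, lying flat on the bench, about 0.28 kg. Point at its centre, 18 mm above its underside; pinch it across its 60 mm width. Does not belong to the docks at the back: those detectors are part of the docks and stay.
- small_detector_mid (a point): Small gas detector: yellow box 92 x 46 x 30 mm (x long, y wide, z up), with a screen and one round grille, loose, lying flat on the bench, about 0.12 kg. Point at its centre, 15 mm above its underside; pinch it across its 46 mm width.
- battery_mid (a point): Battery pack: black box 56 x 38 x 32 mm (x long, y wide, z up) with three brass contacts and a paper label on top, loose, about 0.14 kg. Point at its centre, 16 mm above its underside.
- cal_cap_mid (a point): Calibration cap: grey upright plastic disc, diameter 44 mm, 30 mm high, with a black band and a 10 mm wide, 8 mm high hose stub on top, loose, about 0.05 kg. Point on its axis, 15 mm above its underside.
- cartridge_mid (a point): Filter cartridge: white upright cylinder, diameter 30 mm, 70 mm high, with grey bands near its top, about 0.06 kg. At the start it stands in the foam block with its upper 36 mm protruding. Point on its axis half-way up, 35 mm below its top; z up along the axis.
- foam_block: Foam storage block, 80 x 80 x 40 mm high, fixed where it stands; origin at the centre of its underside. The central hole, 34 mm deep, holds the cartridge between two sprung pads that press on its sides along y: pulling it out straight up takes roughly 4 to 10 N, and it is free after 34 mm of lift. Nothing has to be put back.
- square_tray: Square grey-rimmed kit tray, 156 mm (x) by 172 mm (y), fixed where it lies; origin at the centre of its underside. Dark floor 4 mm thick; outer rim 12 mm and the dividers 10 mm high. Three bays, inside x by y, centres in tray x, y: big bay 148 x 88 mm at (0, -38) mm for the large detector, lengthwise along x; middle-sized bay 84 x 66 mm at (-32, +49) mm for the battery pack; smallest bay 60 x 66 mm at (+44, +49) mm for the cartridge.
- long_tray: Long narrow grey-rimmed kit tray, 208 mm (x) by 84 mm (y), fixed where it lies; origin at the centre of its underside. Dark floor 4 mm thick; outer rim 12 mm and the divider 10 mm high. Two bays, inside x by y, centres in tray x, y: longer bay 120 x 76 mm at (-40, 0) mm for the small detector, lengthwise along x; square bay 76 x 76 mm at (+62, 0) mm for the calibration cap.
- fitting_mid (a point): Brass hose fitting, a turned upright piece 30 mm in diameter at its foot and 38 mm high, loose among the stock. Point on its axis 19 mm above its underside. It belongs to neither kit and stays where it is.
There are look-alikes about, which are no part of the job. Leave any green look-alike of the part that bears large_detector_mid alone.

How it is judged (in metres and radians):
At the end, for the whole second after the job is handed in: Each of the five things rests on the floor of its own bay, clear of rims and dividers (centre within about 16 to 20 mm of the bay's centre along each tray axis, height within 4 mm), the right way up within 0.1 rad, at rest and released (x of large_detector_mid in the frame of square_tray between -0.016 and 0.016 m and y of large_detector_mid in the frame of square_tray between -0.054 and -0.022 m and z of large_detector_mid in the frame of square_tray between 0.018 and 0.026 m and angle between each of large_detector_mid, battery_mid, cartridge_mid, small_detector_mid, cal_cap_mid's own z axis and vertical below 0.1 rad and linear speed of each of large_detector, battery, cartridge, small_detector, cal_cap below 0.02 m/s and angular speed of each of large_detector, battery, cartridge, small_detector, cal_cap below 0.2 rad/s and x of battery_mid in the frame of square_tray between -0.049 and -0.015 m and y of battery_mid in the frame of square_tray between 0.032 and 0.066 m and z of battery_mid in the frame of square_tray between 0.016 and 0.024 m and x of cartridge_mid in the frame of square_tray between 0.027 and 0.061 m and y of cartridge_mid in the frame of square_tray between 0.029 and 0.069 m and z of cartridge_mid in the frame of square_tray between 0.035 and 0.043 m and x of small_detector_mid in the frame of long_tray between -0.056 and -0.024 m and y of small_detector_mid in the frame of long_tray between -0.017 and 0.017 m and z of small_detector_mid in the frame of long_tray between 0.015 and 0.023 m and x of cal_cap_mid in the frame of long_tray between 0.044 and 0.08 m and y of cal_cap_mid in the frame of long_tray between -0.018 and 0.018 m and z of cal_cap_mid in the frame of long_tray between 0.015 and 0.023 m); the robot touches nothing.
It fails at once if the brass fitting is moved by more than 25 mm or knocked over (distance of fitting_mid from where it was at the start of the episode above 0.025 m or angle between fitting_mid's own z axis and vertical above 0.5 rad).
It also fails if it takes over 141 s, if anything falls off the work surface, if the arm or the gripper's body presses on something with over 40 N, if the wrist force passes 120 N, or if a joint passes its speed limit or range.

## Working session

There is one attempt and no reset: what is moved stays moved. The work goes in short steps, Python scripts to look and compute and a tool call to move; the robot and the scene stay as the last step left them, time stands still between calls to the robot, and variables do not carry over. Pictures are saved under pics/ and viewed, at most 14 in all, crops included, and the job is handed in when it is done.

Besides the shell and the picture viewer there is one more tool, called after ">>>" by a JSON object that holds its "name" and its "arguments", one argument or row to a line. apply_moves: Moves the arm, as the interface text tells. Its arguments: {"type":"object","properties":{"commands":{"type":"array"}},"required":["commands"]}

```bash
mkdir -p pics; ls
cat > h.py <<'E'
from plant import ctrl
import numpy as np, cv2
def ray(s,px):
    K=np.array([[s["fx"],0,s["cx"]],[0,s["fy"],s["cy"]],[0,0,1]])
    u=cv2.undistortPoints(np.array([[px]],float),K,np.array(s["dist_coeffs"],float))[0,0]
    T=np.array(s["T"]); d=T[:3,:3]@np.array([u[0],-u[1],-1]); return T[:3,3],d
def at_z(s,px,z):
    o,d=ray(s,px); return (o+d*(z-o[2])/d[2])[:3]
def save(s,n): cv2.imwrite(f"pics/{n}.png",s["img"][:,:,::-1])
E
python3 - <<'E'
from h import *
o=ctrl.get_obs();print(o,ctrl.nose_length)
Z=dict(large_detector_mid=.018,small_detector_mid=.015,battery_mid=.016,cal_cap_mid=.015,cartridge_mid=.041,foam_block=0,square_tray=0,long_tray=0,fitting_mid=.019)
for n in ("top","scene"):
    s=ctrl.snapshot(n); save(s,n+"0"); print(n,np.round(s["T"],3).tolist(),s["fx"])
    for t,z in Z.items():
        for r in ctrl.spot_point(s,t)[:4]: print(t,np.round(r["at"],0),round(r["score"],2),np.round(at_z(s,r["at"],z),3))
E
```

```text
pics
{'clock': 0.0, 'joint_pos': array([ 9.24231035e+01,  2.05918683e+01,  6.31607110e-01, -1.79741208e-02,
       -7.01361922e+01, -1.65065492e+01]), 'qvel': array([-0.00264181, -0.03623767,  0.03170085,  0.06024968, -0.05560844,
        0.02916463]), 'tau': array([-2.25912394e-03, -5.82713306e+01,  2.93063807e+01,  6.99730530e+00,
        7.10398905e-03, -1.50167266e-04]), 'tool_pos': array([0.16418008, 0.65423733, 0.24260807]), 'orientation': array([ 1.79902721e+02, -1.12069016e-02, -1.40895578e+01]), 'force': array([-0.38034472, -0.54673598, -0.84536494]), 'moment': array([-0.05979488, -0.02491703, -0.00156542]), 'gripper_force': 0.0, 'opening': 0.0876548469437538} 0.017
top [[0.002, 0.996, -0.091, 0.438], [-1.0, 0.003, 0.003, 0.073], [0.003, 0.091, 0.996, 1.549], [0.0, 0.0, 0.0, 1.0]] 517.2030736550413
large_detector_mid [257. 251.] 0.77 [0.462 0.14  0.018]
large_detector_mid [134. 179.] 0.68 [0.674 0.509 0.018]
small_detector_mid [350. 189.] 0.89 [ 0.648 -0.138  0.015]
battery_mid [261. 196.] 0.7 [0.623 0.129 0.016]
cal_cap_mid [308. 248.] 0.54 [ 0.47  -0.011  0.015]
cartridge_
[... 304 characters left out ...]
.352], [0.001, 0.617, 0.787, 0.915], [0.0, 0.0, 0.0, 1.0]] 454.14832585220705
large_detector_mid [450. 321.] 0.79 [0.66  0.516 0.018]
large_detector_mid [312. 200.] 0.76 [0.473 0.134 0.018]
small_detector_mid [187. 211.] 0.65 [ 0.63  -0.14   0.015]
battery_mid [283. 244.] 0.55 [0.623 0.119 0.016]
cal_cap_mid [264. 182.] 0.77 [ 0.465 -0.005  0.015]
cartridge_mid [237. 223.] 0.68 [0.629 0.002 0.041]
cartridge_mid [264. 182.] 0.61 [0.486 0.008 0.041]
foam_block [240. 230.] 0.76 [0.618 0.001 0.   ]
square_tray [157. 158.] 0.7 [ 0.493 -0.322  0.   ]
long_tray [387. 241.] 0.92 [0.504 0.343 0.   ]
fitting_mid [220. 168.] 0.69 [ 0.468 -0.133  0.019]
fitting_mid [263. 182.] 0.3 [ 0.467 -0.006  0.019]
```

```bash
python3 -c "
import cv2
a=cv2.imread('pics/top0.png');cv2.imwrite('pics/topc.png',cv2.resize(a[130:330,100:460],None,fx=2.2,fy=2.2,interpolation=cv2.INTER_CUBIC))"
```

```text
(no output)
```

View pics/topc.png

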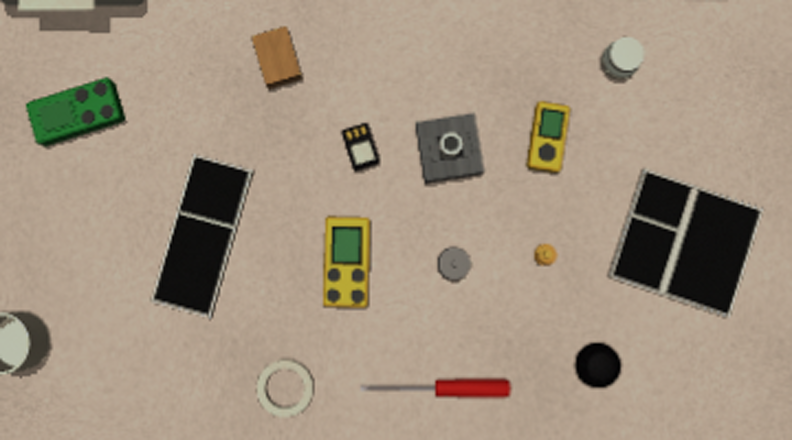

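View pics/scene0.png

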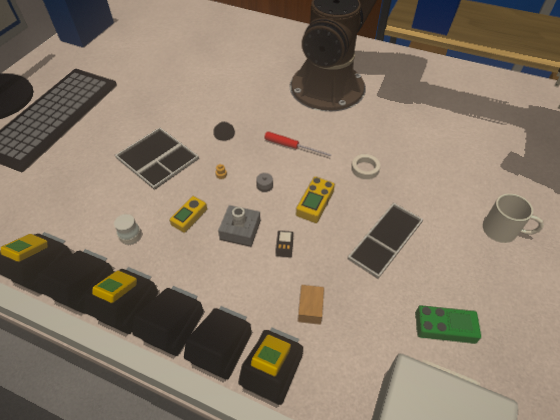

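The top crop shows the detector (about 347,262), cap (453,263), cartridge in foam (450,147), battery (361,147) and small detector (550,137). The fitting is at (545,254), the trays at (204,236) and (686,243), and the green look-alike at (76,110). The positions match the network's. Next I measure the yaws and refine.

```bash
cat > m.py <<'E'
from h import *
s=ctrl.snapshot("top"); hsv=cv2.cvtColor(s["img"],cv2.COLOR_RGB2HSV)
def rect(mask,near,ztop,n):
    c,_=cv2.findContours(mask.astype(np.uint8),cv2.RETR_EXTERNAL,cv2.CHAIN_APPROX_NONE)
    c=[k for k in c if len(k)>8]
    k=min(c,key=lambda k:np.hypot(*(k.reshape(-1,2).mean(0)-near)))
    P=np.array([at_z(s,p,ztop)[:2] for p in k.reshape(-1,2)])
    (x,y),(w,h),a=cv2.minAreaRect((P*1000).astype(np.float32))
    if w<h: a+=90
    print(n,round(x),round(y),"dims",round(w),round(h),"long axis yaw",round((a+90)%180-90,1))
H,S,V=[hsv[...,i].astype(int) for i in range(3)]
yel=(H>18)&(H<35)&(S>150)&(V>90)
def closed(m): return cv2.morphologyEx(m.astype(np.uint8),cv2.MORPH_CLOSE,np.ones((7,7)))
rect(closed(yel),(257,249),.03,"large"); rect(closed(yel),(350,192),.025,"small")
dark=V<45
for n,p in dict(sqbig=(427,246),sqmid=(393,243),sqsm=(403,222),lgsq=(198,215),lglong=(189,248)).items(): rect(dark,p,.008,n)
rect(closed(V<90),(264,197),.028,"batt")
rect(closed(V<100),(304,197),.035,"foam")
rect(closed((S<40)&(V>60)&(V<170)),(306,250),.03,"cap")
o=ctrl.get_obs(); print(o["tool_pos"],o["orientation"])
E
python3 m.py
```

```text
large 467 139 dims 117 59 long axis yaw 0.2
small 638 -132 dims 45 91 long axis yaw -9.3
sqbig 483 -359 dims 85 145 long axis yaw -18.6
sqmid 481 -265 dims 62 80 long axis yaw -18.4
sqsm 554 -290 dims 62 57 long axis yaw 70.7
lgsq 564 321 dims 73 73 long axis yaw 74.9
lglong 465 348 dims 74 117 long axis yaw -15.0
batt 621 121 dims 59 37 long axis yaw 18.6
foam 619 3 dims 84 79 long axis yaw 9.6
cap 465 -5 dims 39 39 long axis yaw -45.0
[0.16426461 0.654652   0.24357112] [ 1.79997823e+02 -6.88609592e-04 -1.40835642e+01]
```

>>> {"name": "apply_moves", "arguments": {
  "commands": [
    [[30.3,-51.6,-9.4],0.249,0],
    [[30.3,-51.6,-9.4],0.249,0],
    [[30.3,-51.6,-9.4],0.249,0],
    [[30.3,-51.6,-9.4],0.249,0],
    [[30.3,-51.6,-9.4],0.249,0],
    [[30.3,-51.6,-9.4],0.249,0],
    [[30.3,-51.6,-9.4],0.249,0],
    [[30.3,-51.6,-9.4],0.249,0],
    [[30.3,-51.6,-9.4],0.249,0],
    [[30.3,-51.6,-9.4],0.249,0],
    [[30.3,-51.6,-9.4],0.249,0],
    [[30.3,-51.6,-9.4],0.249,0],
    [[30.3,-51.6,-9.4],0.249,0],
    [[30.3,-51.6,-9.4],0.249,0],
    [[30.3,-51.6,-9.4],0.249,0],
    [[30.3,-51.6,-9.4],0.249,0],
    [[30.3,-51.6,-9.4],0.249,0],
    [[30.3,-51.6,-9.4],0.249,0]
  ]
}}

```text
clock: 2.55
tool_pos: [0.4674, 0.1387, 0.1497]
orientation: [-180.0, -0.0, 0.1]
force: [0.5, -0.5, 0.7]
opening: 0.0874
gripper_force: 0.0
```

Run:
```python
from h import *
o=ctrl.get_obs(); print(o["clock"],o["tool_pos"],o["orientation"],o["joint_pos"])
s=ctrl.snapshot("wrist"); save(s,"w1")
for r in ctrl.spot_point(s,"large_detector_mid"): print(r, at_z(s,r["at"],.018))
```

```text
2.55 [0.46735016 0.13874687 0.14971816] [-1.79990432e+02 -1.26520768e-02  1.40878485e-01] [ 3.97035578e+01  7.80681597e+00 -2.99812368e+01  8.63557151e-04
 -5.21960995e+01  5.04367925e+01]
{'at': [275.9, 209.9], 'score': 0.94} [0.46415633 0.13847743 0.018     ]
```

View pics/w1.png

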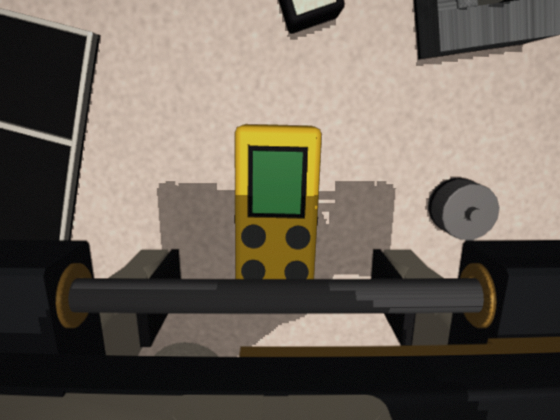

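The wrist view has the large detector centred between the fingers at about (276,210), so I go down and grip.

>>> {"name": "apply_moves", "arguments": {
  "commands": [
    [[-0.2,0,-8],0,0],
    [[-0.2,0,-8],0,0],
    [[-0.2,0,-11.9],0,0],
    [[-0.2,0,-11.9],0,0],
    [[-0.2,0,-11.9],0,0],
    [[-0.2,0,-11.9],0,1],
    [[-0.2,0,-11.9],0,1],
    [[-0.2,0,-11.9],0,1],
    [[-0.2,0,-11.9],0,1],
    [[-0.2,0,-11.9],0,1],
    [[-0.2,0,-11.9],0,1]
  ]
}}

```text
clock: 3.57
tool_pos: [0.4659, 0.139, 0.0319]
orientation: [-179.9, -0.1, 0.2]
force: [-1.9, -0.1, 10.4]
opening: 0.0598
gripper_force: 30.0
```

>>> {"name": "apply_moves", "arguments": {
  "commands": [
    [[0,0,4],0,1],
    [[0,0,8],0,1],
    [[0,0,10],0,1],
    [[1.7,-49.8,10],-0.326,1],
    [[1.7,-49.8,10],-0.326,1],
    [[1.7,-49.8,10],-0.326,1],
    [[1.7,-49.8,10],-0.326,1],
    [[1.7,-49.8,10],-0.326,1],
    [[1.7,-49.8,10],-0.326,1],
    [[1.7,-49.8,10],-0.326,1],
    [[1.7,-49.8,10],-0.326,1],
    [[1.7,-49.8,10],-0.326,1],
    [[1.7,-49.8,10],-0.326,1],
    [[1.7,-49.8,10],-0.326,1],
    [[1.7,-49.8,10],-0.326,1],
    [[1.7,-49.8,10],-0.326,1],
    [[1.7,-49.8,10],-0.326,1],
    [[1.7,-49.8,10],-0.326,1],
    [[1.7,-49.8,10],-0.326,1],
    [[1.7,-49.8,10],-0.326,1]
  ]
}}

```text
clock: 5.23
tool_pos: [0.4823, -0.3582, 0.1308]
orientation: [-180.0, -0.0, -18.4]
force: [0.4, -0.9, -1.5]
opening: 0.0597
gripper_force: 29.9
```

Run:
```python
from h import *
o=ctrl.get_obs(); print(o["clock"],o["tool_pos"],o["orientation"],o["opening"],o["joint_pos"])
s=ctrl.snapshot("wrist"); save(s,"w2")
for t,z in (("large_detector_mid",o["tool_pos"][2]-.013),("square_tray",0)):
  for r in ctrl.spot_point(s,t): print(t,r, at_z(s,r["at"],z))
```

```text
5.2333 [ 0.48233184 -0.35819132  0.13082529] [-1.79990643e+02 -6.53568586e-03 -1.84138907e+01] 0.05971517770598526 [-1.79869290e+01  1.90638353e+01 -1.73974493e+01 -1.15739165e-02
 -5.35321108e+01  8.95799176e+01]
large_detector_mid {'at': [277.3, 267.3], 'score': 0.97} [ 0.48344522 -0.35961906  0.11782529]
```

View pics/w2.png

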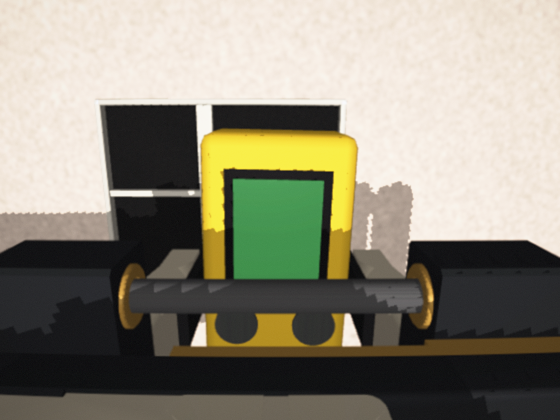

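The held detector is centred at about (277,267) and square to the tray. The divider is at column 213 and the right rim at column 342. I'll check the bay centring from these.

Run:
```python
from h import *
s=ctrl.snapshot("wrist");o=ctrl.get_obs();a=np.radians(-18.4)
R=np.array([[np.cos(a),np.sin(a)],[-np.sin(a),np.cos(a)]])
for p,z in (((213,125),.01),((341,125),.012),((275,104),.012),((120,192),.01),((110,105),.012)):
    print(p,np.round(1000*(R@(at_z(s,p,z)[:2]-o["tool_pos"][:2])),1))
```

```text
(213, 125) [60.3 43. ]
(341, 125) [ 60.3 -44.9]
(275, 104) [74.1  0.2]
(120, 192) [ 13.2 112.8]
(110, 105) [ 74.2 112.7]
```

>>> {"name": "apply_moves", "arguments": {
  "commands": [
    [[0,0,-4],0,1],
    [[0,0,-7.5],0,1],
    [[0,0,-9],0,1],
    [[0,0,-9.5],0,1],
    [[0,0,-9.5],0,1],
    [[0,0,-9.5],0,0.18],
    [[0,0,-9.5],0,0.18],
    [[0,0,-9.5],0,0.18],
    [[0,0,-9.5],0,0.18],
    [[0,0,-6],0,0.18],
    [[0,0,-2],0,0.18],
    [[0,0,1],0,0.18],
    [[0,0,1],0,0]
  ]
}}

```text
clock: 6.52
tool_pos: [0.4857, -0.3612, 0.148]
orientation: [179.9, -0.6, -18.4]
force: [1.2, 0.0, 0.5]
opening: 0.0748
gripper_force: 0.0
```

Run:
```python
from h import *
s=ctrl.snapshot("wrist");o=ctrl.get_obs();print(o["tool_pos"],o["opening"]); save(s,"w3")
for r in ctrl.spot_point(s,"large_detector_mid"): print(r["score"], at_z(s,r["at"],.022))
```

```text
[ 0.4845722  -0.36039807  0.14501845] 0.0774010400598035
0.81 [ 0.48304757 -0.36262234  0.022     ]
```

>>> {"name": "apply_moves", "arguments": {
  "commands": [
    [[15.6,22.6,1],0.16,0],
    [[15.6,22.6,1],0.16,0],
    [[15.6,22.6,1],0.16,0],
    [[15.6,22.6,1],0.16,0],
    [[15.6,22.6,1],0.16,0],
    [[15.6,22.6,1],0.16,0],
    [[15.6,22.6,1],0.16,0],
    [[15.6,22.6,1],0.16,0],
    [[15.6,22.6,1],0.16,0],
    [[15.6,22.6,1],0.16,0],
    [[15.6,22.6,1],0.16,0],
    [[15.6,22.6,1],0.16,0]
  ]
}}

```text
clock: 7.62
tool_pos: [0.6375, -0.1343, 0.1503]
orientation: [180.0, 0.0, -9.4]
force: [0.5, -0.4, 0.8]
opening: 0.0874
gripper_force: 0.0
```

```bash
cat > w.py <<'E'
import sys
from h import *
s=ctrl.snapshot("wrist");o=ctrl.get_obs();print(o["tool_pos"],o["orientation"][2],o["joint_pos"][5]); save(s,sys.argv[1])
for t,z in zip(sys.argv[2::2],sys.argv[3::2]):
  for r in ctrl.spot_point(s,t): print(t,r["score"],r["at"], np.round(at_z(s,r["at"],float(z)),4))
E
python3 w.py w4 small_detector_mid .015 cartridge_mid .041
```

```text
[ 0.63764434 -0.13435733  0.15045517] -9.411437164294231 75.37094613021615
small_detector_mid 0.65 [273.0, 206.7] [ 0.6361 -0.1323  0.015 ]
cartridge_mid 0.66 [99.5, 263.2] [ 0.6214 -0.0009  0.041 ]
```

View pics/w4.png

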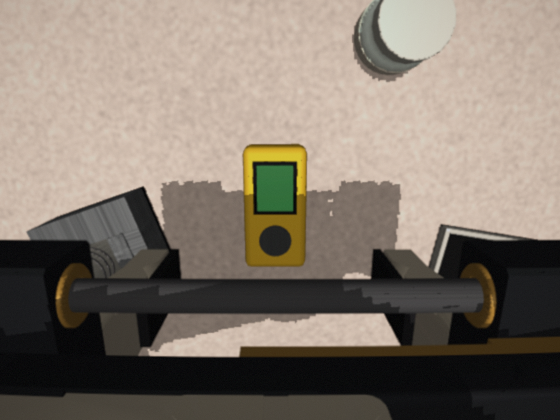

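The small detector is centred at (274,207) and square to the jaws. I'll grip and lift it.

>>> {"name": "apply_moves", "arguments": {
  "commands": [
    [[0,0.2,-8],0,0],
    [[0,0.2,-8],0,0],
    [[0,0.2,-12.2],0,0],
    [[0,0.2,-12.2],0,0],
    [[0,0.2,-12.2],0,0],
    [[0,0.2,-12.2],0,1],
    [[0,0.2,-12.2],0,1],
    [[0,0.2,-12.2],0,1],
    [[0,0.2,-12.2],0,1],
    [[0,0.2,-12.2],0,1],
    [[0,0.2,-12.2],0,1],
    [[0,0.2,-12.2],0,1],
    [[0,0.2,-12.2],0,1],
    [[0,0.2,-8],0,1],
    [[0,0.2,-4],0,1],
    [[0,0.2,0],0,1],
    [[0,0.2,1],0,1]
  ]
}}

```text
clock: 9.18
tool_pos: [0.6413, -0.1316, 0.1676]
orientation: [-180.0, -0.5, -9.3]
force: [1.3, -0.0, -0.3]
opening: 0.0453
gripper_force: 30.0
```

>>> {"name": "apply_moves", "arguments": {
  "commands": [
    [[-17.3,48,-2],-0.098,1],
    [[-17.3,48,-2],-0.098,1],
    [[-17.3,48,-2],-0.098,1],
    [[-17.3,48,-2],-0.098,1],
    [[-17.3,48,-2],-0.098,1],
    [[-17.3,48,-2],-0.098,1],
    [[-17.3,48,-2],-0.098,1],
    [[-17.3,48,-2],-0.098,1],
    [[-17.3,48,-2],-0.098,1],
    [[-17.3,48,-2],-0.098,1],
    [[-17.3,48,-2],-0.098,1],
    [[-17.3,48,-2],-0.098,1],
    [[-17.3,48,-2],-0.098,1],
    [[-17.3,48,-2],-0.098,1],
    [[-17.3,48,-2],-0.098,1],
    [[-17.3,48,-2],-0.098,1],
    [[-17.3,48,-2],-0.098,1]
  ]
}}

```text
clock: 10.6
tool_pos: [0.4655, 0.3476, 0.1404]
orientation: [180.0, 0.0, -15.0]
force: [-0.5, -0.3, -0.9]
opening: 0.0456
gripper_force: 30.0
```

```bash
python3 w.py w5 small_detector_mid .127 long_tray 0
```

```text
[0.46561109 0.34754762 0.14055517] -15.029072751922095 18.961768470088202
small_detector_mid 0.66 [274.0, 273.8] [0.4638 0.3486 0.127 ]
long_tray 0.6 [278.6, 151.5] [0.5034 0.3348 0.    ]
```

View pics/w5.png

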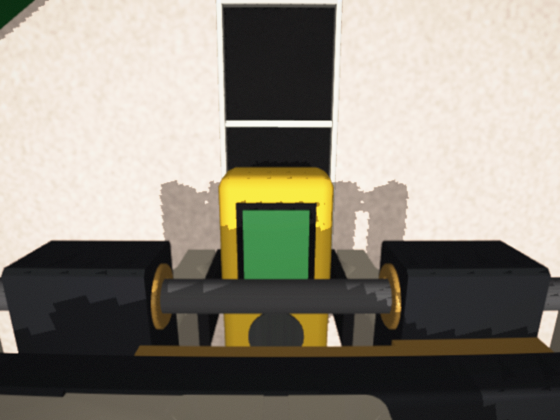

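The tray is square to the jaws and the detector lines up with the bay, with the divider at row 124 and the rims at columns 222 and 337. I lower it, release it and go to the cap.

>>> {"name": "apply_moves", "arguments": {
  "commands": [
    [[0,-0.2,-4],0,1],
    [[0,-0.2,-8],0,1],
    [[0,-0.2,-10.2],0,1],
    [[0,-0.2,-10.7],0,1],
    [[0,-0.2,-10.7],0,1],
    [[0,-0.2,-10.7],0,0.26],
    [[0,-0.2,-10.7],0,0.26],
    [[0,-0.2,-10.7],0,0.26],
    [[0,-0.2,-10.7],0,0.26],
    [[0,-0.2,-6.7],0,0.26],
    [[0,-0.2,-2.7],0,0.26],
    [[0,-0.2,1],0,0]
  ]
}}

```text
clock: 11.75
tool_pos: [0.4653, 0.3464, 0.1523]
orientation: [180.0, -0.0, -14.9]
force: [0.6, 1.1, -0.6]
opening: 0.0679
gripper_force: 0.0
```

>>> {"name": "apply_moves", "arguments": {
  "commands": [
    [[0.3,-35.4,0],0,0],
    [[0.3,-35.4,0],0,0],
    [[0.3,-35.4,0],0,0],
    [[0.3,-35.4,0],0,0],
    [[0.3,-35.4,0],0,0],
    [[0.3,-35.4,0],0,0],
    [[0.3,-35.4,0],0,0],
    [[0.3,-35.4,0],0,0],
    [[0.3,-35.4,0],0,0],
    [[0.3,-35.4,0],0,0],
    [[0.3,-35.4,0],0,0],
    [[0.3,-35.4,0],0,0],
    [[0.3,-35.4,0],0,0]
  ]
}}

```text
clock: 12.83
tool_pos: [0.4685, -0.0066, 0.1508]
orientation: [-180.0, -0.0, -14.9]
force: [-0.2, -0.1, 1.1]
opening: 0.0878
gripper_force: 0.0
```

```bash
python3 w.py w6 cal_cap_mid .015 battery_mid .016 cartridge_mid .041
python3 - <<'E'
from h import *
s=ctrl.snapshot("top")
for r in ctrl.spot_point(s,"small_detector_mid"): print(r["score"], at_z(s,r["at"],.019))
E
```

```text
[ 0.46847968 -0.00640291  0.15068838] -14.86775119119574 51.749800653674534
cal_cap_mid 0.7 [275.1, 210.5] [ 0.464  -0.0052  0.015 ]
battery_mid 0.9 [46.6, 46.6] [0.6215 0.1198 0.016 ]
0.74 [0.46876214 0.34063618 0.019     ]
```

View pics/w6.png

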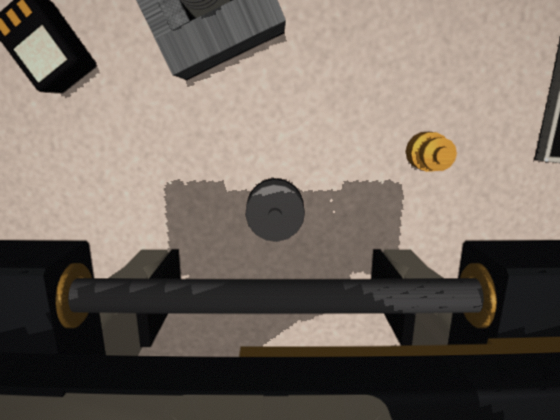

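The cap is at (275,210), nearly centred, and the fitting at (432,151) is well clear.

>>> {"name": "apply_moves", "arguments": {
  "commands": [
    [[-0.4,0.1,-8],0,0],
    [[-0.4,0.1,-8],0,0],
    [[-0.4,0.1,-12.2],0,0],
    [[-0.4,0.1,-12.2],0,0],
    [[-0.4,0.1,-12.2],0,0],
    [[-0.4,0.1,-12.2],0,1],
    [[-0.4,0.1,-12.2],0,1],
    [[-0.4,0.1,-12.2],0,1],
    [[-0.4,0.1,-12.2],0,1],
    [[-0.4,0.1,-12.2],0,1],
    [[-0.4,0.1,-12.2],0,1],
    [[-0.4,0.1,-12.2],0,1],
    [[-0.4,0.1,-12.2],0,1],
    [[-0.4,0.1,-8],0,1],
    [[-0.4,0.1,-4],0,1],
    [[-0.4,0.1,0],0,1],
    [[-0.4,0.1,0],0,1]
  ]
}}

```text
clock: 14.55
tool_pos: [0.4683, -0.0054, 0.1578]
orientation: [-179.7, -0.6, -14.8]
force: [0.2, 0.3, 0.3]
opening: 0.043
gripper_force: 30.0
```

>>> {"name": "apply_moves", "arguments": {
  "commands": [
    [[9.9,32.4,-1],0,1],
    [[9.9,32.4,-1],0,1],
    [[9.9,32.4,-1],0,1],
    [[9.9,32.4,-1],0,1],
    [[9.9,32.4,-1],0,1],
    [[9.9,32.4,-1],0,1],
    [[9.9,32.4,-1],0,1],
    [[9.9,32.4,-1],0,1],
    [[9.9,32.4,-1],0,1],
    [[9.9,32.4,-1],0,1],
    [[9.9,32.4,-1],0,1],
    [[9.9,32.4,-1],0,1],
    [[9.9,32.4,-1],0,1]
  ]
}}

```text
clock: 15.63
tool_pos: [0.563, 0.3165, 0.1407]
orientation: [180.0, 0.0, -15.0]
force: [0.5, -0.3, -0.3]
opening: 0.0429
gripper_force: 30.0
```

```bash
python3 w.py w7 cal_cap_mid .127 long_tray 0
```

```text
[0.56314528 0.31658468 0.14088009] -15.001557718393789 28.387028752254334
cal_cap_mid 0.93 [277.9, 268.3] [0.5633 0.3152 0.127 ]
```

View pics/w7.png

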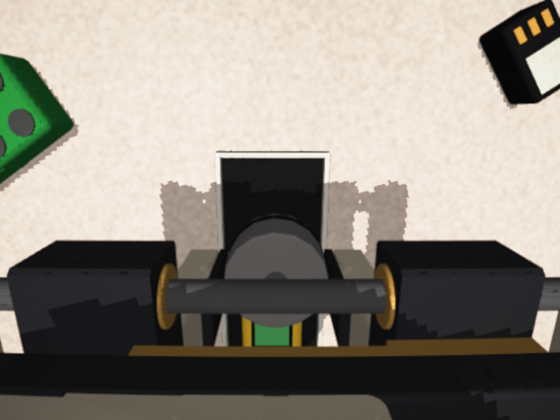

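The cap is held centred, about 3 mm right of the bay centre (rims at columns 222 and 325). I shift it, place it and go on to the battery.

>>> {"name": "apply_moves", "arguments": {
  "commands": [
    [[0,0.3,-4],0,1],
    [[0,0.3,-8],0,1],
    [[0,0.3,-10.2],0,1],
    [[0,0.3,-10.7],0,1],
    [[0,0.3,-10.7],0,1],
    [[0,0.3,-10.7],0,0.26],
    [[0,0.3,-10.7],0,0.26],
    [[0,0.3,-10.7],0,0.26],
    [[0,0.3,-10.7],0,0.26],
    [[0,0.3,-6.7],0,0.26],
    [[0,0.3,-2.7],0,0.26],
    [[0,0.3,1],0,0]
  ]
}}

```text
clock: 16.78
tool_pos: [0.5633, 0.3205, 0.1524]
orientation: [180.0, -0.0, -14.9]
force: [1.4, 0.8, 0.3]
opening: 0.0673
gripper_force: 0.0
```

>>> {"name": "apply_moves", "arguments": {
  "commands": [
    [[5.9,-20,0],0.586,0],
    [[5.9,-20,0],0.586,0],
    [[5.9,-20,0],0.586,0],
    [[5.9,-20,0],0.586,0],
    [[5.9,-20,0],0.586,0],
    [[5.9,-20,0],0.586,0],
    [[5.9,-20,0],0.586,0],
    [[5.9,-20,0],0.586,0],
    [[5.9,-20,0],0.586,0],
    [[5.9,-20,0],0.586,0]
  ]
}}

```text
clock: 17.62
tool_pos: [0.6221, 0.122, 0.1507]
orientation: [-180.0, -0.0, 18.7]
force: [-0.1, -0.1, 1.0]
opening: 0.0875
gripper_force: 0.0
```

```bash
python3 w.py w8 battery_mid .016 cartridge_mid .041
python3 - <<'E'
from h import *
s=ctrl.snapshot("top")
for r in ctrl.spot_point(s,"cal_cap_mid"): print(r["score"], at_z(s,r["at"],.019))
E
```

```text
[0.62206356 0.122049   0.15066234] 18.70795553055391 79.99848360865202
battery_mid 0.93 [276.8, 206.0] [0.6215 0.121  0.016 ]
cartridge_mid 0.91 [433.4, 268.7] [ 0.6192 -0.0014  0.041 ]
```

View pics/w8.png

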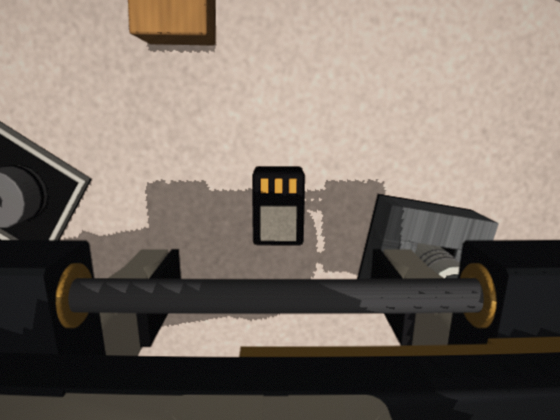

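The battery is centred at (277,206) and square to the jaws. I keep the jaws part-closed to stay clear of the foam block.

>>> {"name": "apply_moves", "arguments": {
  "commands": [
    [[0,-0.1,-4],0,0.25],
    [[0,-0.1,-8],0,0.25],
    [[0,-0.1,-8],0,0.25],
    [[0,-0.1,-12.2],0,0.25],
    [[0,-0.1,-12.2],0,0.25],
    [[0,-0.1,-12.2],0,0.25],
    [[0,-0.1,-12.2],0,1],
    [[0,-0.1,-12.2],0,1],
    [[0,-0.1,-12.2],0,1],
    [[0,-0.1,-12.2],0,1],
    [[0,-0.1,-12.2],0,1],
    [[0,-0.1,-12.2],0,1],
    [[0,-0.1,-12.2],0,1],
    [[0,-0.1,-8],0,1],
    [[0,-0.1,-4],0,1],
    [[0,-0.1,0],0,1],
    [[0,-0.1,0],0,1]
  ]
}}

```text
clock: 19.28
tool_pos: [0.6265, 0.1209, 0.1597]
orientation: [180.0, -0.7, 18.7]
force: [1.2, -0.2, 0.2]
opening: 0.0378
gripper_force: 30.0
```

>>> {"name": "apply_moves", "arguments": {
  "commands": [
    [[-14.2,-38.7,-0.5],-0.648,1],
    [[-14.2,-38.7,-0.5],-0.648,1],
    [[-14.2,-38.7,-0.5],-0.648,1],
    [[-14.2,-38.7,-0.5],-0.648,1],
    [[-14.2,-38.7,-0.5],-0.648,1],
    [[-14.2,-38.7,-0.5],-0.648,1],
    [[-14.2,-38.7,-0.5],-0.648,1],
    [[-14.2,-38.7,-0.5],-0.648,1],
    [[-14.2,-38.7,-0.5],-0.648,1],
    [[-14.2,-38.7,-0.5],-0.648,1],
    [[-14.2,-38.7,-0.5],-0.648,1],
    [[-14.2,-38.7,-0.5],-0.648,1],
    [[-14.2,-38.7,-0.5],-0.648,1],
    [[-14.2,-38.7,-0.5],-0.648,1],
    [[-14.2,-38.7,-0.5],-0.648,1]
  ]
}}

```text
clock: 20.53
tool_pos: [0.4808, -0.2663, 0.1456]
orientation: [-180.0, -0.0, -18.4]
force: [0.6, 0.5, -1.2]
opening: 0.0377
gripper_force: 30.0
```

```bash
python3 w.py w9 battery_mid .132 large_detector_mid .022
```

```text
[ 0.48076775 -0.26628054  0.14559042] -18.390829294352407 80.16856715497651
battery_mid 0.62 [275.0, 271.8] [ 0.4799 -0.266   0.132 ]
large_detector_mid 0.71 [400.2, 164.7] [ 0.4833 -0.3617  0.022 ]
```

View pics/w9.png

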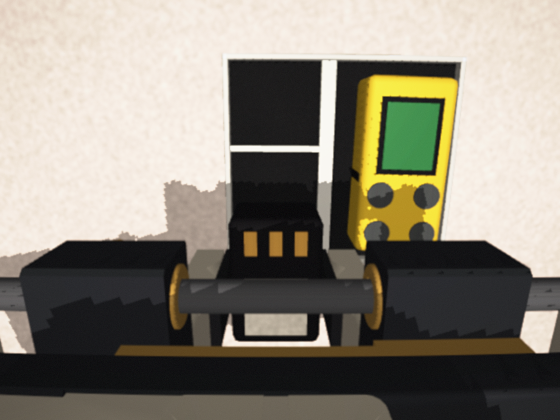

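The battery sits centred over the middle bay, and the large detector is in place at (400,165). I place the battery, then go to the cartridge.

>>> {"name": "apply_moves", "arguments": {
  "commands": [
    [[0,0,-4],0,1],
    [[0,0,-8],0,1],
    [[0,0,-10.7],0,1],
    [[0,0,-11.2],0,1],
    [[0,0,-11.2],0,1],
    [[0,0,-11.2],0,0.42],
    [[0,0,-11.2],0,0.42],
    [[0,0,-11.2],0,0.42],
    [[0,0,-11.2],0,0.42],
    [[0,0,-7.2],0,0.42],
    [[0,0,-3.2],0,0.42],
    [[0,0,1],0,0.2],
    [[0,0,4.4],0,0.2]
  ]
}}

```text
clock: 21.77
tool_pos: [0.4805, -0.2676, 0.193]
orientation: [180.0, -0.1, -18.5]
force: [1.6, -0.1, 0.9]
opening: 0.0594
gripper_force: 0.0
```

>>> {"name": "apply_moves", "arguments": {
  "commands": [
    [[13.9,26.5,0],0.49,0.2],
    [[13.9,26.5,0],0.49,0.2],
    [[13.9,26.5,0],0.49,0.2],
    [[13.9,26.5,0],0.49,0.2],
    [[13.9,26.5,0],0.49,0.2],
    [[13.9,26.5,0],0.49,0.2],
    [[13.9,26.5,0],0.49,0.2],
    [[13.9,26.5,0],0.49,0.2],
    [[13.9,26.5,0],0.49,0.2],
    [[13.9,26.5,0],0.49,0.2],
    [[13.9,26.5,0],0.49,0.2],
    [[13.9,26.5,0],0.49,0.2],
    [[13.9,26.5,0],0.49,0.2]
  ]
}}

```text
clock: 22.85
tool_pos: [0.6189, -0.0035, 0.1899]
orientation: [-180.0, -0.0, 9.5]
force: [-0.5, -0.3, 0.0]
opening: 0.0703
gripper_force: 0.0
```

```bash
python3 w.py w10 cartridge_mid .041 foam_block 0
python3 - <<'E'
from h import *
s=ctrl.snapshot("top")
for t in ("battery_mid","large_detector_mid"):
  for r in ctrl.spot_point(s,t): print(t,r["score"], at_z(s,r["at"],.02))
E
```

```text
[ 0.61894751 -0.00334555  0.18989222] 9.499554125770786 81.75860841961078
cartridge_mid 0.73 [379.6, 353.1] [ 0.4939 -0.1203  0.041 ]
cartridge_mid 0.59 [270.8, 198.3] [0.6201 0.0007 0.041 ]
foam_block 0.56 [272.1, 185.8] [6.223e-01 3.000e-04 0.000e+00]
battery_mid 0.68 [ 0.48020163 -0.2565945   0.02      ]
large_detector_mid 0.8 [0.6634353  0.49943554 0.02      ]
large_detector_mid 0.72 [ 0.48503547 -0.36294091  0.02      ]
large_detector_mid 0.43 [ 0.48474451 -0.1260293   0.02      ]
```

View pics/w10.png

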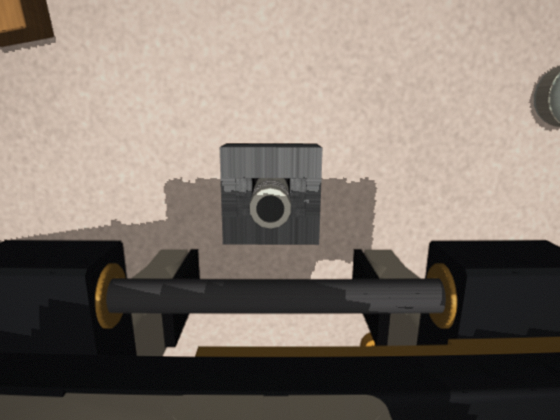

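The cartridge top is at (270,207), a few mm left of centre. I descend and grip it.

>>> {"name": "apply_moves", "arguments": {
  "commands": [
    [[0.1,0.4,-4],0,0.2],
    [[0.1,0.4,-8],0,0.2],
    [[0.1,0.4,-11],0,0.2],
    [[0.1,0.4,-12.9],0,0.2],
    [[0.1,0.4,-12.9],0,0.2],
    [[0.1,0.4,-12.9],0,0.2],
    [[0.1,0.4,-12.9],0,1],
    [[0.1,0.4,-12.9],0,1],
    [[0.1,0.4,-12.9],0,1],
    [[0.1,0.4,-12.9],0,1],
    [[0.1,0.4,-12.9],0,1],
    [[0.1,0.4,-12.9],0,1],
    [[0.1,0.4,-12.9],0,1],
    [[0.1,0.4,-12.9],0,1],
    [[0.1,0.4,-12.9],0,1],
    [[0.1,0.4,-12.9],0,1]
  ]
}}

```text
clock: 24.48
tool_pos: [0.6203, 0.0016, 0.0607]
orientation: [180.0, -0.0, 9.6]
force: [-0.0, -1.3, 1.5]
opening: 0.0298
gripper_force: 30.0
```

>>> {"name": "apply_moves", "arguments": {
  "commands": [
    [[0,0,0.3],0.03,1],
    [[0,0,0.6],-0.03,1],
    [[0,0,0.9],0.03,1],
    [[0,0,1.2],-0.03,1],
    [[0,0,1.5],0.03,1],
    [[0,0,1.8],-0.03,1],
    [[0,0,2.1],0.03,1],
    [[0,0,2.4],-0.03,1],
    [[0,0,2.7],0.03,1],
    [[0,0,3.0],-0.03,1],
    [[0,0,3.3],0.03,1],
    [[0,0,3.6],-0.03,1],
    [[0,0,4.0],0,1],
    [[0,0,4.4],0,1],
    [[0,0,7],0,1],
    [[0,0,10],0,1],
    [[0,0,13],0,1],
    [[0,0,13],0,1]
  ]
}}

```text
clock: 25.98
tool_pos: [0.6235, 0.002, 0.1973]
orientation: [180.0, -0.5, 9.6]
force: [1.6, -0.8, -0.2]
opening: 0.0292
gripper_force: 30.0
```

```bash
python3 w.py w11 cartridge_mid .17
```

```text
[0.6222459  0.00211975 0.19444241] 9.58428364329598 81.38904314748139
cartridge_mid 0.68 [273.4, 261.6] [0.6217 0.0029 0.17  ]
```

View pics/w11.png

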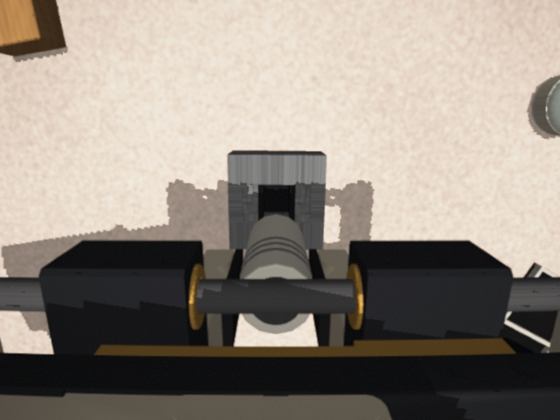

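The cartridge is out of the foam and held upright at (275,270). I move it over the smallest bay.

>>> {"name": "apply_moves", "arguments": {
  "commands": [
    [[-6.9,-29.2,-3],-0.49,1],
    [[-6.9,-29.2,-3],-0.49,1],
    [[-6.9,-29.2,-3],-0.49,1],
    [[-6.9,-29.2,-3],-0.49,1],
    [[-6.9,-29.2,-3],-0.49,1],
    [[-6.9,-29.2,-3],-0.49,1],
    [[-6.9,-29.2,-3],-0.49,1],
    [[-6.9,-29.2,-3],-0.49,1],
    [[-6.9,-29.2,-3],-0.49,1],
    [[-6.9,-29.2,-3],-0.49,1],
    [[-6.9,-29.2,-3],-0.49,1],
    [[-6.9,-29.2,-3],-0.49,1],
    [[-6.9,-29.2,-3],-0.49,1]
  ]
}}

```text
clock: 27.17
tool_pos: [0.5517, -0.2892, 0.1606]
orientation: [-180.0, -0.0, -18.4]
force: [-0.3, 0.3, -0.1]
opening: 0.0292
gripper_force: 30.0
```

```bash
python3 w.py w12 cartridge_mid .14
python3 - <<'E'
from h import *
s=ctrl.snapshot("scene"); a=s["img"][90:260,100:330]; cv2.imwrite("pics/s12.png",cv2.resize(a[:,:,::-1],None,fx=3,fy=3))
w=cv2.imread("pics/w12.png"); b=cv2.resize(a[:,:,::-1],None,fx=420/170*.8,fy=420/170*.8); print(b.shape)
EOF=0
c=cv2.resize(w,(373,280)); d=cv2.resize(a[:,:,::-1],(379,280)); cv2.imwrite("pics/both.png",np.hstack([c,d]))
E
```

```text
[ 0.55171493 -0.28923905  0.16067524] -18.405112210945425 81.3334846938965
cartridge_mid 0.88 [274.4, 263.3] [ 0.552  -0.2889  0.14  ]
(336, 455, 3)
```

View pics/both.png

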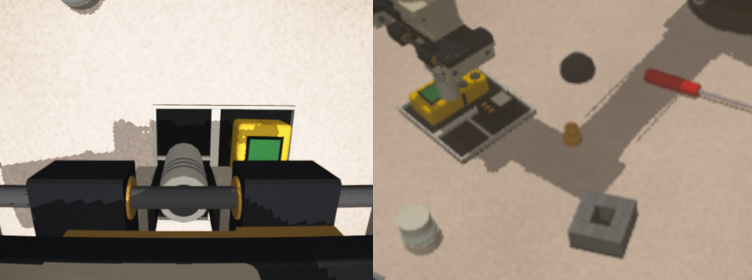

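The cartridge is centred over the smallest bay and the other parts are in place. I lower it most of the way.

>>> {"name": "apply_moves", "arguments": {
  "commands": [
    [[0,0,-4],0,1],
    [[0,0,-7],0,1],
    [[0,0,-9],0,1],
    [[0,0,-9.8],0,1],
    [[0,0,-9.8],0,1],
    [[0,0,-9.8],0,1]
  ]
}}

```text
clock: 27.82
tool_pos: [0.552, -0.2904, 0.0633]
orientation: [180.0, -0.0, -18.5]
force: [1.6, -0.2, -0.3]
opening: 0.0299
gripper_force: 30.0
```

>>> {"name": "apply_moves", "arguments": {
  "commands": [
    [[0,0,-0.1],0,1],
    [[0,0,-0.2],0,1],
    [[0,0,-0.3],0,1],
    [[0,0,-0.4],0,1],
    [[0,0,-0.4],0,1],
    [[0,0,-0.4],0,1]
  ]
}}

```text
clock: 28.32
tool_pos: [0.5513, -0.2904, 0.0588]
orientation: [-180.0, -0.0, -18.5]
force: [0.4, -0.0, -0.3]
opening: 0.0295
gripper_force: 30.0
```

>>> {"name": "apply_moves", "arguments": {
  "commands": [
    [[0,0,-0.1],0,1],
    [[0,0,-0.1],0,1],
    [[0,0,-0.1],0,1]
  ]
}}

```text
clock: 28.57
tool_pos: [0.5515, -0.2904, 0.0587]
orientation: [180.0, -0.0, -18.5]
force: [-2.7, 1.1, 6.7]
opening: 0.0294
gripper_force: 30.0
```

Contact at 6.7 N, so it's on the floor. I release with a partial opening and rise.

>>> {"name": "apply_moves", "arguments": {
  "commands": [
    [[0,0,0],0,0.5],
    [[0,0,0],0,0.5],
    [[0,0,0],0,0.48],
    [[0,0,0],0,0.48],
    [[0,0,3],0,0.48],
    [[0,0,6],0,0.48],
    [[0,0,10],0,0.48],
    [[0,0,14],0,0.3],
    [[0,10,18],0,0],
    [[0,20,18],0,0],
    [[0,30,18],0,0],
    [[0,30,18],0,0],
    [[0,30,18],0,0],
    [[0,30,18],0,0],
    [[0,30,18],0,0],
    [[0,30,18],0,0],
    [[0,30,18],0,0]
  ]
}}

```text
clock: 29.98
tool_pos: [0.5515, 0.0128, 0.238]
orientation: [-180.0, -0.0, -18.3]
force: [-0.0, -0.3, -0.4]
opening: 0.0876
gripper_force: 0.0
```

Run:
```python
from h import *
Z=dict(large_detector_mid=.022,small_detector_mid=.019,battery_mid=.02,cal_cap_mid=.019,cartridge_mid=.039,fitting_mid=.019)
def T(o,a,p):
    a=np.radians(a); d=p[:2]-np.array(o); return np.round(1000*np.array([[np.cos(a),np.sin(a)],[-np.sin(a),np.cos(a)]])@d)
for n in ("top","scene"):
    s=ctrl.snapshot(n)
    for t,z in Z.items():
        for r in ctrl.spot_point(s,t)[:2]:
            p=at_z(s,r["at"],z); print(n,t,round(r["score"],2),np.round(p[:2],3),"sq",T((.494,-.323),-18.45,p),"lg",T((.5034,.3348),-15,p))
    if n=="top": a=cv2.resize(s["img"][190:290,360:460,::-1],(400,400))
    else: b=cv2.resize(s["img"][110:210,95:195,::-1],(400,400))
cv2.imwrite("pics/fin.png",np.hstack([a,b]))
```

```text
top large_detector_mid 0.7 [0.67  0.507] sq [-96. 843.] lg [117. 209.]
top large_detector_mid 0.19 [ 0.484 -0.134] sq [-69. 176.] lg [ 103. -458.]
top small_detector_mid 0.56 [0.472 0.344] sq [-232.  626.] lg [-33.   1.]
top battery_mid 0.73 [ 0.486 -0.262] sq [-27.  56.] lg [ 138. -581.]
top cal_cap_mid 0.45 [0.472 0.341] sq [-231.  623.] lg [-32.  -2.]
top cal_cap_mid 0.42 [0.57  0.323] sq [-132.  637.] lg [68.  6.]
top cartridge_mid 0.66 [ 0.564 -0.29 ] sq [56. 54.] lg [ 220. -588.]
top fitting_mid 0.54 [ 0.484 -0.134] sq [-69. 176.] lg [ 103. -458.]
scene large_detector_mid 0.9 [0.671 0.514] sq [-97. 850.] lg [115. 217.]
scene large_detector_mid 0.82 [ 0.495 -0.349] sq [  9. -24.] lg [ 169. -663.]
scene battery_mid 0.66 [ 0.478 -0.268] sq [-33.  47.] lg [ 132. -589.]
scene cal_cap_mid 0.55 [0.573 0.325] sq [-130.  640.] lg [70.  8.]
scene cartridge_mid 0.56 [ 0.554 -0.283] sq [44. 57.] lg [ 209. -583.]
scene fitting_mid 0.53 [ 0.476 -0.135] sq [-76. 173.] lg [  95. -461.]
```

View pics/fin.png

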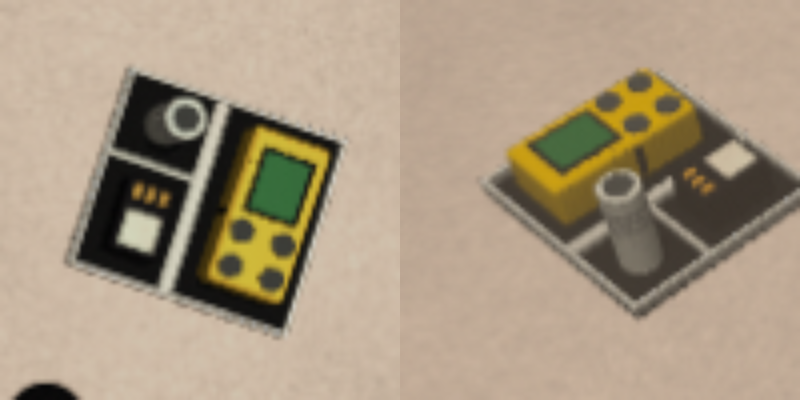

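In both views the tray holds the large detector, battery and standing cartridge (top crop: 270,215; 143,215; 185,118). I'll check the cartridge is plumb before handing in.

Run:
```python
from h import *
s=ctrl.snapshot("scene"); print(at_z(s,(250,156.3),.074), at_z(s,(255,174.5),.004))
s=ctrl.snapshot("scene"); print(at_z(s,(95+620/4,110+185/4),.074),at_z(s,(95+638/4,110+260/4),.004))
s=ctrl.snapshot("top"); print(at_z(s,(360+185/4,190+118/4),.074))
```

```text
[ 0.44546046 -0.05126402  0.074     ] [ 0.4410657  -0.04223221  0.004     ]
[ 0.44529877 -0.05134317  0.074     ] [ 0.44325503 -0.04267669  0.004     ]
[ 0.55099873 -0.2904408   0.074     ]
```

The scene pixels above included the wrong panel offset, so I ignore them. The top view puts the cartridge's top at (0.551, -0.290), right over where it was set down, so it is plumb. Handing in.

```bash
python3 -c "
from plant import ctrl
print(ctrl.close_job())"
```

```text
the job is handed in; nothing more can be done
None
```

I placed all five things in their bays, released them and handed the job in after about 30 s of robot time; the brass fitting was not moved, and no verdict came back.

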